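# Put the examined rock slab away in the rack

### The arm

A 6-joint arm with a two-finger parallel gripper is mounted at the origin on the work surface. World frame = base frame: x ahead of the robot, y to its left, z up, the work surface at z = 0. Lengths are in m, angles in rad, forces in N, time in s.
With the tool pointing down it reaches from about 0.375 to 0.975 m from the base axis. Payload 3.8 kg.
Tool frame: the origin (TCP) lies at the very end of the fingers, on their centre line; the grasp point (between the pads) lies 19 mm behind it; z points along the fingers, y is the line along which they close (so a half turn about z gives the same grasp; the last joint's range is limited). The gripper opens to 85 mm and grips with 20 to 120 N. Pads are 22 mm wide; open, the fingers measure 114 mm over their backs; the gripper's body (76 mm by 85 mm) begins 54 mm behind the grasp point. The pads swing forward as they close: fully open they stand 13 mm farther back than shut.
Start: joints at [-1.171, 0.264, 1.604, -0, 1.274, -0.037], TCP at [0.286, -0.612, 0.21] pointing down, gripper open.
Joint ranges: [-2.63, 2.63], [-0.94, 2.18], [0.31, 2.57], [-1.31, 4.45], [0, 2.66], [-2.55, 2.55]. Speed limits (rad/s): [2.57, 2.57, 3.14, 3.14, 3.14, 3.14].

### API

Orientations are given as a rotation vector (axis times angle).
In Python, from workcell import * gives the robot as it stands.
- The arm moves only by the shell command python3 -m crank 'ROWS' [OPENING] [FORCE]. ROWS is JSON, a list that holds one entry, the list of rows, each a list of 6 numbers: the shift along the tool's x, y, z in cm, then the turn, a rotation vector about the tool's x, y, z in rad. In form: [[[dx, dy, dz, ax, ay, az], ...]]. A call has 1 to 8 rows; each row shifts and turns the commanded pose from where the row before left it, along the tool's axes as they then stand; what a row does not reach is not made up. A row lasts 1/12 s, in which the tool goes at most 41.7 mm and 7.16 degrees, less where a joint would pass 70% of its speed; a pose out of reach is approached as far as the arm can. A call with a gripper value outside its range is refused whole. OPENING is the finger opening in cm, from 0 to 8.54, set as the call begins (- or left out, the last holds). The fingers move at their own pace and stop on an object; FORCE is the grip in N (left out, the last holds). Time passes only in rows, so rows that do not move let the fingers close. It gives the time, the measured TCP pose, the force, the opening and the grip force at its end, in the units of the state.
- read_state(): the state, without advancing time (a new reading comes with each control period).
- read_camera(name): name is "side" or "top" or "wrist"; returns the picture (480x640x3 uint8, blue, green, red); there is no depth.
- camera_model(name): a dict with "camera_matrix" (3x3 intrinsics, pixels), "R" (3x3) and "t" (3): a world point X has camera coordinates R X + t. Camera axes: x right, y down, z forward; pixel columns grow to the right and rows downward; lengths in m; the calibration is good to about 2 mm. The wrist camera is an equidistant fisheye: a pixel r from the principal point sees the ray r / f radians off the axis. A picture is of the moment at which its call begins: read the wrist's pose just before it. camera_model takes no time and is no camera call; for the wrist camera it gives the pose at the moment of the call.
- finish_job(): hands the job in; it is judged then, once.
The state is a dict: "time": time; "q": joint angles; "joint_vel": joint speeds; "joint_torque": joint torques, N m; "tool_pos": TCP position; "tcp_rot": TCP orientation; "wrist_force": force on the tool from outside, world axes, zero at the start; "torque": the same for the moment, N m; "width": opening from 0.0 (shut) to 1.0 (fully open); "grip_force": force on a finger pad.
Only numpy, scipy, OpenCV 4.12 (cv2) and the standard library are available. Lean on these libraries where they do the work, as an engineer would, in place of code of your own. Each camera call takes 0.05 s, during which the arm holds its last target. There are 200 camera calls.

### The job

Take the closed orange slide case off the slotted wooden rack and stack it squarely on the column of two blue cases. Then pick the reddish rock slab off the sloping stand and stand it upright in the rack slot that the case was covering, lowering it right to the bottom of the slot before letting go (do not drop it). Leave the grey-green slab in the other slot and the two blue cases as they are.

Things in the scene. Friction and masses are not known exactly. Their poses are not given: they have to be found in the camera images.
- case_center (a point): the orange closed slide case lying flat over one slot of the rack, a hard plastic box of about 130 g, 85 x 60 x 32 mm (x length, y width, z height). Point at the centre of the case, 16 mm above its underside; x along the length, z up. At the start its length runs roughly along the rack's length and its underside is 32 mm above the table
- top_case_center (a point): the upper of the two blue closed cases of the column, on which the orange case goes; loose, about 130 g, same size as the orange case: 85 x 60 x 32 mm (x length, y width, z height). Point at the centre of the case, 16 mm above its underside; x along the length, z up. The top of the column is 16 mm above this point, 64 mm above the table
- low_case_center (a point): the lower blue closed case of the column, standing on the table, with its edges nearly in line with the upper one; loose, 85 x 60 x 32 mm (x length, y width, z height). Point at the centre of the case, 16 mm above its underside; x along the length, z up
- slab_center (a point): reddish rock slab, loose, about 105 g, 10 x 50 x 80 mm (x thickness, y width, z height). Point at its centre; z along its height to its upper end. At first it leans 27 degrees from vertical on a sloping stand, upper end on the robot's side; a 30 mm wide backrest behind (-x) reaches 54 mm up it, a ledge carries its foot; both 80 mm side edges are free to grip across the 50 mm width
- old_slab_center (a point): the grey-green rock slab standing upright in the other slot, loose in it by 1.5 mm to each side, 10 x 50 x 80 mm like the reddish one; point at its centre, z up. Must stay there
- rack_hole0 (a point): middle of the mouth of a rack slot, level with the rack's top. Rack: fixed wooden block 190 x 84 x 32 mm (x length, y width, height), top 32 mm above the table. Slot 13 mm wide (x), 61 mm long (y), 22 mm deep, flat closed bottom, 2 mm chamfer at the mouth; z up. At first one slot is under the orange case, the other holds the grey-green slab; which varies
- rack_hole1 (a point): the same for the other slot, 96 mm further along the rack's +x
Mind the look-alikes: they are no part of the job. Of the things that look like the part that bears case_center, the larger one is meant.

How it is judged:
On the way, in this order (a step that is already met when the one before it is completed fails the run):
1. the orange case lies squarely on the column and is let go (z of case_center in the frame of top_case_center between 0.028 and 0.036 m and x of case_center in the frame of top_case_center between -0.008 and 0.008 m and y of case_center in the frame of top_case_center between -0.008 and 0.008 m and angle between the x axis of case_center and the x axis of top_case_center, either way round below 0.14 rad and angle between case_center's own z axis and vertical below 0.08 rad and contact force between the fingers and case below 0.1 N), for 0.3 s.
2. the reddish slab, still held, stands within 5 mm of the bottom of the free slot (((x of slab_center in the frame of rack_hole0 between -0.005 and 0.005 m and y of slab_center in the frame of rack_hole0 between -0.009 and 0.009 m and z of slab_center in the frame of rack_hole0 below 0.023 m and angle between the z axis of slab_center and the z axis of rack_hole0, either way round below 0.2 rad and angle between the x axis of slab_center and the x axis of rack_hole0, either way round below 0.2 rad) or (x of slab_center in the frame of rack_hole1 between -0.005 and 0.005 m and y of slab_center in the frame of rack_hole1 between -0.009 and 0.009 m and z of slab_center in the frame of rack_hole1 below 0.023 m and angle between the z axis of slab_center and the z axis of rack_hole1, either way round below 0.2 rad and angle between the x axis of slab_center and the x axis of rack_hole1, either way round below 0.2 rad)) and contact force between the fingers and slab above 0.5 N), for 0.1 s.
At the end, for the whole second after the job is handed in: Orange case flat on the upper blue case, within 8 mm each way and 8 degrees; reddish slab in the freed slot, foot within 3 mm of the bottom, upright within 11 degrees; grey-green slab still in its slot (moved under 12 mm), blue cases moved under 15 mm; all released, at rest (z of case_center in the frame of top_case_center between 0.028 and 0.036 m and x of case_center in the frame of top_case_center between -0.008 and 0.008 m and y of case_center in the frame of top_case_center between -0.008 and 0.008 m and angle between the x axis of case_center and the x axis of top_case_center, either way round below 0.14 rad and angle between case_center's own z axis and vertical below 0.08 rad and ((x of slab_center in the frame of rack_hole0 between -0.005 and 0.005 m and y of slab_center in the frame of rack_hole0 between -0.009 and 0.009 m and z of slab_center in the frame of rack_hole0 below 0.021 m and angle between the z axis of slab_center and the z axis of rack_hole0, either way round below 0.2 rad and angle between the x axis of slab_center and the x axis of rack_hole0, either way round below 0.2 rad) or (x of slab_center in the frame of rack_hole1 between -0.005 and 0.005 m and y of slab_center in the frame of rack_hole1 between -0.009 and 0.009 m and z of slab_center in the frame of rack_hole1 below 0.021 m and angle between the z axis of slab_center and the z axis of rack_hole1, either way round below 0.2 rad and angle between the x axis of slab_center and the x axis of rack_hole1, either way round below 0.2 rad)) and contact force between slab and the fingers below 0.1 N and linear speed of each of slab, case below 0.02 m/s and angle between old_slab_center's own z axis and vertical below 0.25 rad and distance of old_slab_center from where it was at the start of the episode below 0.012 m and distance of each of top_case_center, low_case_center from where it was at the start of the episode below 0.015 m); the robot touches nothing.
It fails at once if the grey-green slab is pulled out or knocked (over 20 mm) (distance of old_slab_center from where it was at the start of the episode above 0.02 m).
It fails at once if the column is knocked askew or toppled (a blue case moves over 25 mm) (distance of any of top_case_center, low_case_center from where it was at the start of the episode above 0.025 m).
It also fails if it takes over 62 s, if anything falls off the work surface, if the arm or the gripper's body presses on something with over 40 N, if the wrist force passes 120 N, or if a joint passes its speed limit or range.

## Working session

There is one attempt and no reset: what is moved stays moved. The work goes in short steps, Python scripts to look and compute and a shell command to move; the robot and the scene stay as the last step left them, time stands still between calls to the robot, and variables do not carry over. Pictures are saved under pics/ and viewed, at most 10 in all, crops included, and the job is handed in when it is done.

```bash
mkdir -p pics; ls
python3 - <<'E'
from workcell import *
import cv2
s=read_state();print(s)
for n in("top","side"):
    im=read_camera(n);cv2.imwrite(f"pics/{n}0.png",im)
    m=camera_model(n);print(n,m)
E
```

```text
pics
{'time': 0.0, 'q': array([-1.17091791e+00,  2.64742696e-01,  1.60538346e+00,  3.55043529e-05,
        1.27366944e+00, -3.69180880e-02]), 'joint_vel': array([ 0.0005705 , -0.00029048, -0.0002704 ,  0.00014403, -0.00132748,
        0.00088771]), 'joint_torque': array([ 1.12318616e-03, -5.15109122e+01, -3.67311609e+01,  6.59872327e-06,
        1.30078092e-02,  9.40837594e-06]), 'tool_pos': array([ 0.28524946, -0.61091512,  0.20876399]), 'tcp_rot': array([-3.06484868e+00, -6.80190157e-01,  5.71721523e-04]), 'wrist_force': array([-0.08408742, -0.8708625 ,  0.07196269]), 'torque': array([-0.06282129, -0.03008081, -0.03898166]), 'grip_force': 0.0, 'width': 1.0019514325915106}
top {'camera_matrix': array([[534.35471164,   0.        , 322.3491272 ],
       [  0.        , 534.35471164, 237.74380797],
       [  0.        ,   0.        ,   1.        ]]), 'R': array([[-0.00664002, -0.99997457,  0.00260037],
       [-0.9834041 ,  0.00605845, -0.18132752],
       [ 0.18130715, -0.00376124, -0.98341932]]), 't': array([-0.01205221,  0.56112768,  0.98022882])}
side {'camera_matrix': array([[556.01399136,   0.        , 317.45546864],
       [  0.        , 556.01399136, 243.40517278],
       [  0.        ,   0.        ,   1.        ]]), 'R': array([[-0.99839917, -0.05360507, -0.01804436],
       [-0.02249595,  0.66905287, -0.74287428],
       [ 0.05189446, -0.74127913, -0.66918772]]), 't': array([0.55563342, 0.06043259, 0.98936049])}
```

View pics/top0.png

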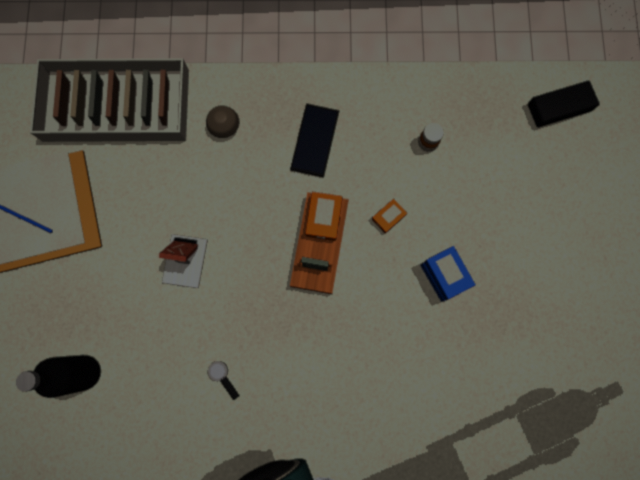

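View pics/side0.png

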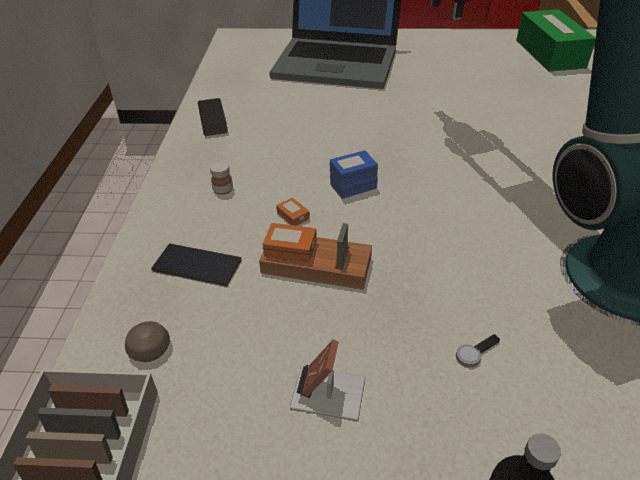

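The candidates for the orange case are the larger one at top (323,216), lying on the rack, and a small one at (389,216) on the table. The larger one fits: it is on the rack and is the bigger of the two. I'll confirm this in an enlarged crop.

Run:
```python
import cv2,numpy as np
t=cv2.imread("pics/top0.png");s=cv2.imread("pics/side0.png")
def c(im,x,y,w,h): return cv2.resize(im[y:y+h,x:x+w],(400,300),interpolation=cv2.INTER_CUBIC)
a=np.vstack([np.hstack([c(t,270,185,160,120),c(t,400,230,100,75)]),np.hstack([c(s,250,190,140,105),c(s,270,325,120,90)])])
a=np.clip(a.astype(float)*1.6,0,255).astype(np.uint8)
cv2.imwrite("pics/crop.png",a)
for p in[(323,200),(310,232),(345,205),(330,275),(389,215),(315,265),(180,250),(450,255),(430,285)]:print(p,t[p[1],p[0]],cv2.cvtColor(t,cv2.COLOR_BGR2HSV)[p[1],p[0]])
```

```text
(323, 200) [ 94 109 110] [ 28  37 110]
(310, 232) [ 12  56 110] [ 13 227 110]
(345, 205) [21 46 89] [ 11 195  89]
(330, 275) [ 25  54 104] [ 11 194 104]
(389, 215) [ 95 109 110] [ 28  35 110]
(315, 265) [14 18 15] [53 57 18]
(180, 250) [36 45 64] [ 10 112  64]
(450, 255) [97 96 92] [96 13 97]
(430, 285) [52 58 61] [20 38 61]
```

View pics/crop.png

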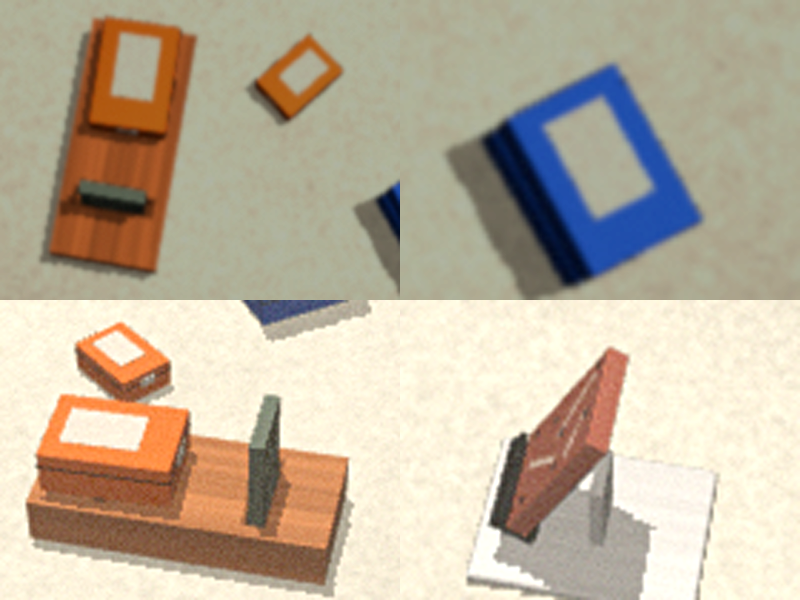

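The crop confirms it: the large orange case sits over the far slot of the rack, and the grey-green slab is in the near slot. The small orange box is the look-alike. Next I measure.

```bash
cat > h.py <<'E'
import cv2,numpy as np
from workcell import *
def ray(n,uv,z,m=None):
    m=m or camera_model(n);K=m["camera_matrix"];R=m["R"];C=-R.T@m["t"]
    uv=np.atleast_2d(np.asarray(uv,float));d=(np.c_[uv,np.ones(len(uv))]@np.linalg.inv(K).T)@R
    return C+d*((z-C[2])/d[:,2])[:,None]
def biggest(m,roi):
    x,y,w,h=roi;k=np.zeros_like(m);k[y:y+h,x:x+w]=m[y:y+h,x:x+w]
    cs=cv2.findContours(k,cv2.RETR_EXTERNAL,cv2.CHAIN_APPROX_NONE)[0]
    return max(cs,key=cv2.contourArea)[:,0]
def rect(P):
    (c,s,a)=cv2.minAreaRect((P[:,:2]*1000).astype(np.float32)); return np.round(c,1),np.round(s,1),round(a,1)
E
python3 - <<'E'
from h import *
t=cv2.imread("pics/top0.png");h=cv2.cvtColor(t,cv2.COLOR_BGR2HSV)
s=cv2.imread("pics/side0.png");hs=cv2.cvtColor(s,cv2.COLOR_BGR2HSV)
up=lambda r,a,b:cv2.inRange(r,np.array(a),np.array(b))
bl=biggest(up(h,(105,130,90),(130,255,255)),(400,230,100,80));print("blue",rect(ray("top",bl,.064)))
for v in(80,95,105):
  o=biggest(up(h,(5,212,v),(20,255,255)),(290,180,70,70));print("orange",v,len(o),rect(ray("top",o,.064)))
w=biggest(up(h,(5,130,50),(20,255,255)),(280,180,75,120))
P=ray("top",w,.032);print("rack hull z.032",rect(P))
q=cv2.approxPolyDP(cv2.convexHull(w.astype(np.int32)),3,True)[:,0];print(q.tolist(),np.round(ray("top",q,.032)[:,:2],4).tolist())
for (n,hh,roi) in(("side",hs,(250,210,130,80)),):
  for p in[(290,227),(300,235),(290,255),(330,255),(355,255),(350,175),(340,165),(352,187)]:print(p,hh[p[1],p[0]])
# white labels
for nm,roi,z in(("ol",(305,190,40,45),.064),("bl",(435,250,35,35),.064)):
  l=biggest(up(h,(0,0,85),(179,60,255)) if nm=="ol" else up(h,(0,0,80),(179,60,255)),roi);print(nm,rect(ray("top",l,z)))
# old slab dark
d=biggest(up(h,(0,0,0),(179,255,45)),(295,255,40,20));print("old",rect(d.astype(float)/1000),d.min(0),d.max(0))
r=biggest(up(h,(0,120,30),(12,255,255)),(155,230,50,40));print("slab",cv2.boundingRect(r),cv2.approxPolyDP(r,2,True)[:,0].tolist())
E
```

```text
blue (array([ 492. , -257.3]), array([82.7, 56.7]), 26.6)
orange 80 137 (array([603.4, -18.5]), array([59.9, 81.1]), 81.4)
orange 95 135 (array([603.6, -18.6]), array([58.5, 80.5]), 81.2)
orange 105 133 (array([604.4, -18.1]), array([55.5, 79.1]), 81.4)
rack hull z.032 (array([558.5,  -9.3]), array([ 83. , 195.5]), 79.5)
[[307, 193], [337, 195], [347, 200], [330, 293], [290, 285]] [[0.6557, 0.0143], [0.6512, -0.0455], [0.6408, -0.0654], [0.456, -0.0298], [0.472, 0.0475]]
(290, 227) [ 12 192 159]
(300, 235) [ 14  74 159]
(290, 255) [ 10 170  96]
(330, 255) [ 13 137 134]
(355, 255) [ 12 139 132]
(350, 175) [114  59  65]
(340, 165) [114  39 137]
(352, 187) [111  95  70]
ol (array([610.4, -19. ]), array([29.3, 47.2]), 81.2)
bl (array([ 497.2, -254.7]), array([49.2, 31.8]), 26.5)
old (array([314.6, 266.4]), array([28.4,  6.8]), 8.1) [301 261] [329 270]
slab (159, 241, 38, 21) [[159, 255], [185, 261], [196, 245], [174, 241]]
```

```bash
cat >> h.py <<'E'
from scipy.spatial.transform import Rotation as Ro
def target_R(yaw,tilt=0):  # tool x at yaw, z down; tilt turns about tool y afterwards (deg)
    return Ro.from_euler('z',yaw,degrees=True)*Ro.from_rotvec([np.pi,0,0])*Ro.from_rotvec([0,np.radians(tilt),0])
def plan(p,yaw,tilt=0):
    s=read_state();Rc=Ro.from_rotvec(s["tcp_rot"]);Rt=target_R(yaw,tilt);d=np.array(p)-s["tool_pos"]
    print("now",np.round(s["tool_pos"],4),"R cols x",np.round(Rc.as_matrix()[:,0],3),"z",np.round(Rc.as_matrix()[:,2],3),"t",s["time"])
    print("shift cm, present axes",np.round(Rc.inv().apply(d)*100,2),"| after turn",np.round(Rt.inv().apply(d)*100,2),"| turn",np.round((Rc.inv()*Rt).as_rotvec(),3))
E
python3 -c "
from h import *
plan((.604,-.0183,.2),-8.6)"
```

```text
now [ 0.2853 -0.611   0.2089] R cols x [0.906 0.423 0.   ] z [-0.001  0.002 -1.   ] t 0.1
shift cm, present axes [ 53.95 -40.22   0.97] | after turn [ 22.65 -63.37   0.89] | turn [-0.002  0.001  0.587]
```

```bash
python3 -m crank '[[[0,0,0,0,0,0.098],[0,0,0,0,0,0.098],[0,0,0,0,0,0.098],[0,0,0,0,0,0.098],[0,0,0,0,0,0.098],[0,0,0,0,0,0.098]]]' 8.5 60
for i in 1 2; do python3 -m crank '[[[1.13,-3.17,0,0,0,0],[1.13,-3.17,0,0,0,0],[1.13,-3.17,0,0,0,0],[1.13,-3.17,0,0,0,0],[1.13,-3.17,0,0,0,0],[1.13,-3.17,0,0,0,0],[1.13,-3.17,0,0,0,0],[1.13,-3.17,0,0,0,0]]]'; done
python3 -m crank '[[[1.13,-3.17,0.2,0,0,0],[1.13,-3.17,0.2,0,0,0],[1.13,-3.17,0.2,0,0,0],[1.13,-3.17,0.2,0,0,0],[0,0,0,0,0,0],[0,0,0,0,0,0],[0,0,0,0,0,0]]]'
python3 - <<'E'
from h import *
plan((.604,-.0183,.2),-8.6)
m=camera_model("wrist");cv2.imwrite("pics/w1.png",read_camera("wrist"));print(m)
E
```

```text
time: 0.6
tool_pos: [0.2854, -0.6112, 0.2093]
tcp_rot: [-3.131, 0.245, 0.001]
wrist_force: [-0.8, -0.1, -1.0]
width: 0.996
grip_force: 0.0
time: 1.27
tool_pos: [0.4133, -0.3727, 0.2096]
tcp_rot: [-3.132, 0.238, 0.001]
wrist_force: [0.3, -0.3, 0.5]
width: 0.994
grip_force: 0.0
time: 1.93
tool_pos: [0.5408, -0.1357, 0.2097]
tcp_rot: [-3.133, 0.237, 0.001]
wrist_force: [-0.6, 0.3, 0.4]
width: 0.993
grip_force: 0.0
time: 2.52
tool_pos: [0.6038, -0.0191, 0.2015]
tcp_rot: [3.132, -0.236, -0.002]
wrist_force: [-0.7, -0.2, 0.4]
width: 0.992
grip_force: 0.0
now [ 0.6038 -0.0191  0.2015] R cols x [ 0.989 -0.15  -0.001] z [-0.002 -0.001 -1.   ] t 2.5167
shift cm, present axes [ 0.   -0.08  0.15] | after turn [ 0.   -0.08  0.15] | turn [ 0.001  0.001 -0.   ]
{'camera_matrix': array([[371.64829954,   0.        , 308.79197278],
       [  0.        , 371.64829954, 241.29476517],
       [  0.        ,   0.        ,   1.        ]]), 'R': array([[-1.49586894e-01, -9.88748473e-01,  4.66821526e-04],
       [-9.37347477e-01,  1.41960697e-01,  3.18161702e-01],
       [-3.14648167e-01,  4.71552468e-02, -9.48036346e-01]]), 't': array([0.07106041, 0.52895774, 0.56312958])}
```

View pics/w1.png

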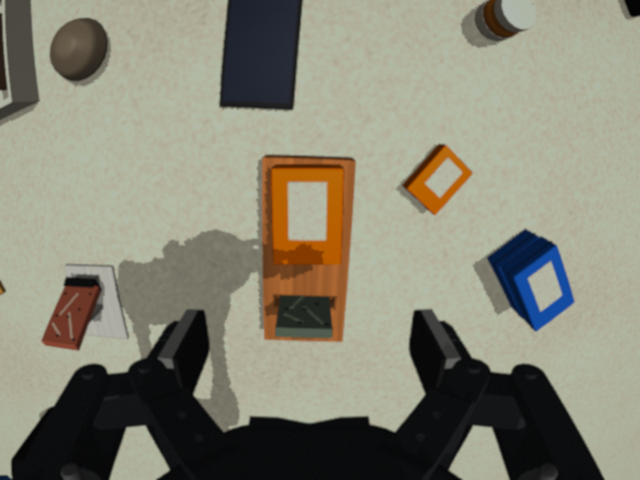

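The wrist view shows the orange case at (307,213), centred between the fingers, with the rack below it, the blue column at (532,280) and the reddish slab at (72,315). I'll cross-check the positions from here.

```bash
cat >> h.py <<'E'
def wray(uv,z,m):
    K=m["camera_matrix"];u=cv2.fisheye.undistortPoints(np.asarray(uv,float).reshape(-1,1,2),K,np.zeros(4))[:,0]
    R=m["R"];C=-R.T@m["t"];d=np.c_[u,np.ones(len(u))]@R
    return C+d*((z-C[2])/d[:,2])[:,None]
up=lambda r,a,b:cv2.inRange(r,np.array(a),np.array(b))
E
python3 - <<'E'
from h import *
m=camera_model("wrist");h=cv2.cvtColor(cv2.imread("pics/w1.png"),cv2.COLOR_BGR2HSV)
l=biggest(up(h,(0,0,85),(179,80,255)),(280,172,55,78));print("label orange",rect(wray(l,.064,m)))
l=biggest(up(h,(0,0,80),(179,80,255)),(522,258,44,56));print("label blue",rect(wray(l,.064,m)))
for roi in((262,160,90,108),):
  o=biggest(up(h,(8,225,95),(20,255,255)),roi);print("orange",rect(wray(o,.064,m)))
b=biggest(up(h,(105,130,90),(130,255,255)),(480,220,110,120));print("blue",rect(wray(b,.064,m)))
E
```

```text
label orange (array([610. , -19.5]), array([31.9, 49.5]), 80.5)
label blue (array([ 496.2, -255.1]), array([51.3, 32.9]), 26.7)
orange (array([604.9, -18.4]), array([59.4, 84.9]), 81.3)
blue (array([ 492.3, -255.8]), array([84. , 58.5]), 26.7)
```

```bash
python3 -m crank '[[[0,0,3,0,0,0],[0,0,3,0,0,0],[0,0,3,0,0,0],[0,0,3,0,0,0],[0,0,2,0,0,0],[0,0,1,0,0,0],[0,0,0.5,0,0,0],[0,0,0,0,0,0]]]'
python3 -m crank '[[[0,0,0.6,0,0,0],[0,0,0.6,0,0,0],[0,0,0,0,0,0],[0,0,0,0,0,0]]]' 
python3 -m crank '[[[0,0,0,0,0,0],[0,0,0,0,0,0],[0,0,0,0,0,0],[0,0,0,0,0,0],[0,0,0,0,0,0],[0,0,0,0,0,0],[0,0,0,0,0,0],[0,0,0,0,0,0]]]' 4 50
```

```text
time: 3.23
tool_pos: [0.6038, -0.0198, 0.0465]
tcp_rot: [3.132, -0.239, -0.002]
wrist_force: [-0.7, -0.2, 0.2]
width: 0.994
grip_force: 0.0
time: 3.57
tool_pos: [0.6048, -0.0189, 0.0355]
tcp_rot: [-3.133, 0.237, -0.001]
wrist_force: [-0.0, 0.2, -0.3]
width: 0.997
grip_force: 0.0
time: 4.23
tool_pos: [0.6053, -0.0189, 0.0365]
tcp_rot: [3.133, -0.237, 0.003]
wrist_force: [-2.3, -0.2, 7.0]
width: 0.662
grip_force: 52.0
```

```bash
python3 -m crank '[[[0,0,-0.2,0,0,0],[0,0,-0.5,0,0,0],[0,0,-1,0,0,0],[0,0,-2,0,0,0],[0,0,-3,0,0,0],[0,0,-3,0,0,0],[0,0,-1.3,0,0,0],[0,0,0,0,0,0]]]'
python3 - <<'E'
from h import *
plan((.4922,-.2565,.145),26.6)
m=camera_model("wrist");im=read_camera("wrist");cv2.imwrite("pics/w2.png",im)
h=cv2.cvtColor(im,cv2.COLOR_BGR2HSV)
z=read_state()["tool_pos"][2]-.0365+.064;print(z)
l=biggest(up(h,(0,0,75),(179,80,255)),(255,150,110,170));print("label",rect(wray(l,z,m)))
o=biggest(up(h,(8,215,80),(20,255,255)),(200,120,220,230));print("orange",rect(wray(o,z,m)))
E
```

```text
time: 4.9
tool_pos: [0.6079, -0.0191, 0.1503]
tcp_rot: [-3.133, 0.237, -0.014]
wrist_force: [0.3, -0.4, -1.0]
width: 0.666
grip_force: 53.6
now [ 0.6079 -0.0191  0.1503] R cols x [ 0.989 -0.151  0.009] z [ 0.009 -0.001 -1.   ] t 4.9
shift cm, present axes [-7.87 25.21  0.44] | after turn [-20.98  16.04   0.53] | turn [ 0.002 -0.009 -0.615]
0.17489057504270836
label (array([621.1, -21.5]), array([32.8, 30.5]), 81.4)
orange (array([620.2, -21.2]), array([59.9, 61.4]), 81.4)
```

View pics/w2.png

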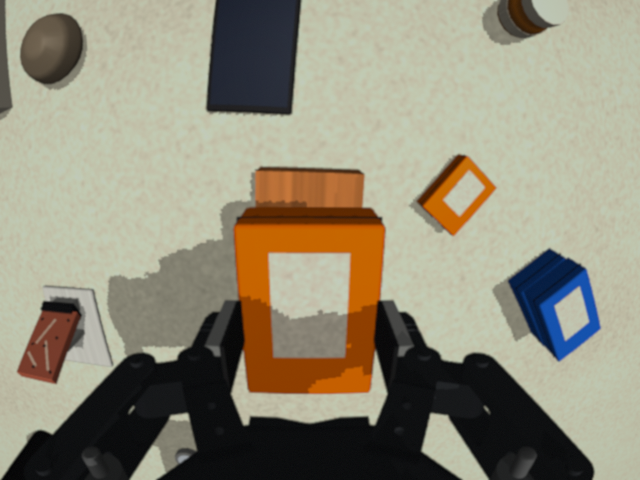

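Case is held; its top-face corners are about (238,224), (384,224), (371,391), (247,392).

Run:
```python
from h import *
m=camera_model("wrist")
for z in(.175,.178):
  P=wray([(238,224),(384,224),(371,391),(247,392)],z,m)[:,:2];print(z,rect(P),P.mean(0))
```

```text
0.175 (array([606.3, -19. ]), array([60. , 83.8]), 82.0) [ 0.60601677 -0.01980993]
0.178 (array([608. , -19.3]), array([58.6, 82. ]), 82.0) [ 0.60774384 -0.02006423]
```

```bash
python3 -m crank '[[[0,0,0,0,0,-0.08],[0,0,0,0,0,-0.09],[0,0,0,0,0,-0.09],[0,0,0,0,0,-0.09],[0,0,0,0,0,-0.09],[0,0,0,0,0,-0.09],[0,0,0,0,0,-0.085],[0,0,0,0,0,0]]]'
python3 -m crank '[[[-1.5,1.2,0,0,0,0],[-2.5,2,0,0,0,0],[-3,2.3,0,0,0,0],[-3,2.3,0,0,0,0],[-3,2.3,0,0,0,0],[-3,2.3,0,0,0,0],[-2.5,2,0,0,0,0],[-1.5,1.2,0,0,0,0]]]'
python3 -m crank '[[[-0.8,0.4,0,0,0,0],[0,0,0,0,0,0],[0,0,0,0,0,0]]]'
python3 - <<'E'
from h import *
plan((.4935,-.2558,.070),26.6)
E
```

```text
time: 5.62
tool_pos: [0.6024, -0.0187, 0.1419]
tcp_rot: [-3.055, -0.725, 0.007]
wrist_force: [0.2, -0.1, -1.0]
width: 0.663
grip_force: 53.6
time: 6.28
tool_pos: [0.4925, -0.25, 0.1431]
tcp_rot: [-3.058, -0.715, 0.005]
wrist_force: [0.5, -0.3, -1.3]
width: 0.666
grip_force: 53.6
time: 6.53
tool_pos: [0.4895, -0.2543, 0.144]
tcp_rot: [-3.056, -0.718, 0.001]
wrist_force: [0.2, 0.3, -0.7]
width: 0.664
grip_force: 53.6
now [ 0.4895 -0.2543  0.144 ] R cols x [ 0.895  0.446 -0.   ] z [-0.001  0.002 -1.   ] t 6.5333
shift cm, present axes [0.29 0.33 7.4 ] | after turn [0.29 0.31 7.4 ] | turn [-0.002  0.    -0.003]
```

```bash
python3 -m crank '[[[0.3,0.3,1,0,0,0],[0,0,2,0,0,0],[0,0,2,0,0,0],[0,0,0.9,0,0,0],[0,0,0,0,0,0],[0,0,0,0,0,0]]]'
python3 - <<'E'
from h import *
plan((.4935,-.2558,.0685),26.6)
m=camera_model("wrist");im=read_camera("wrist");s=cv2.imwrite("pics/w3.png",im)
sd=read_camera("side");tp=read_camera("top")
c=lambda a,x,y:cv2.resize(a[y:y+105,x:x+140],(400,300),interpolation=cv2.INTER_CUBIC)
a=np.hstack([np.vstack([c(sd,280,90),c(tp,380,210)]),cv2.resize(im,(400,300)).repeat(1,0) if 0 else np.vstack([cv2.resize(im,(400,300)),cv2.resize(im[150:450,120:520],(400,300))])])
cv2.imwrite("pics/place.png",np.clip(a*1.5,0,255).astype(np.uint8))
E
```

```text
time: 7.03
tool_pos: [0.494, -0.2552, 0.0852]
tcp_rot: [-3.056, -0.724, 0.002]
wrist_force: [0.1, 0.1, -0.5]
width: 0.666
grip_force: 53.7
now [ 0.494  -0.2552  0.0852] R cols x [ 0.894  0.448 -0.001] z [-0.002  0.001 -1.   ] t 7.0333
shift cm, present axes [-0.07  0.04  1.67] | after turn [-0.07  0.03  1.67] | turn [-0.002  0.001  0.001]
```

View pics/place.png

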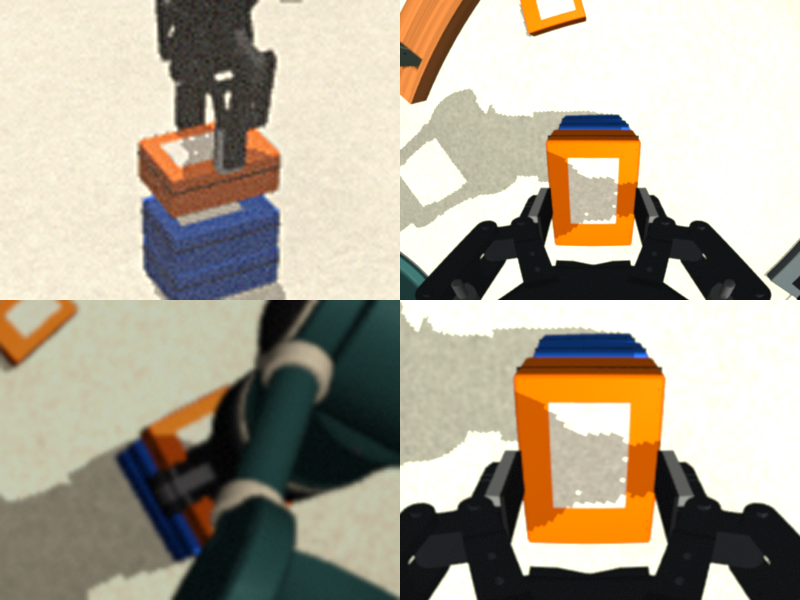

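Case is square above the column (wrist view: orange face with a uniform blue rim beyond it). Lowering.

```bash
python3 -m crank '[[[-0.05,0.03,0.6,0,0,0],[0,0,0.5,0,0,0],[0,0,0.2,0,0,0],[0,0,0,0,0,0],[0,0,0,0,0,0]]]'
python3 -m crank '[[[0,0,0.15,0,0,0],[0,0,0.15,0,0,0],[0,0,0,0,0,0],[0,0,0,0,0,0]]]'
```

```text
time: 7.6
tool_pos: [0.4934, -0.2568, 0.0728]
tcp_rot: [-3.057, -0.722, 0.001]
wrist_force: [-0.1, 0.0, -1.8]
width: 0.667
grip_force: 53.7
time: 7.93
tool_pos: [0.4937, -0.2568, 0.07]
tcp_rot: [-3.057, -0.722, 0.0]
wrist_force: [1.0, -0.5, -1.4]
width: 0.664
grip_force: 53.7
```

```bash
python3 -m crank '[[[0,0,0.1,0,0,0],[0,0,0,0,0,0],[0,0,0,0,0,0]]]'
python3 -m crank '[[[0,0,0.1,0,0,0],[0,0,0,0,0,0],[0,0,0,0,0,0]]]'
```

```text
time: 8.18
tool_pos: [0.4937, -0.2568, 0.069]
tcp_rot: [-3.057, -0.722, 0.0]
wrist_force: [0.3, 0.1, -2.2]
width: 0.667
grip_force: 53.7
time: 8.43
tool_pos: [0.4939, -0.257, 0.0686]
tcp_rot: [3.057, 0.722, 0.001]
wrist_force: [-1.4, 0.5, 1.9]
width: 0.66
grip_force: 54.5
```

```bash
python3 -m crank '[[[0,0,0.03,0,0,0],[0,0,0,0,0,0],[0,0,0,0,0,0],[0,0,0,0,0,0],[0,0,0,0,0,0],[0,0,0,0,0,0],[0,0,0,0,0,0]]]' 8.5
python3 -m crank '[[[0,0,-0.5,0,0,0],[0,0,-1.5,0,0,0],[0,0,-3,0,0,0],[0,0,-3,0,0,0],[0,0,-3,0,0,0],[0,0,-2,0,0,0],[0,0,0,0,0,0],[0,0,0,0,0,0]]]'
python3 - <<'E'
from h import *
m=camera_model("wrist");im=read_camera("wrist");cv2.imwrite("pics/w4.png",im);h=cv2.cvtColor(im,cv2.COLOR_BGR2HSV)
o=biggest(up(h,(8,200,50),(20,255,255)),(180,120,260,300));print("orange",rect(wray(o,.096,m)))
plan((.49,-.25,.2),26.6)
E
```

```text
time: 9.02
tool_pos: [0.4938, -0.2569, 0.0678]
tcp_rot: [3.057, 0.722, 0.0]
wrist_force: [-0.2, -0.1, 0.1]
width: 0.997
grip_force: 0.0
time: 9.68
tool_pos: [0.4949, -0.2576, 0.2001]
tcp_rot: [3.055, 0.721, 0.005]
wrist_force: [1.0, 0.1, -1.2]
width: 0.995
grip_force: 0.0
orange (array([ 495.3, -255.9]), array([86.4, 57.8]), 26.6)
now [ 0.4938 -0.2569  0.1982] R cols x [0.894 0.447 0.001] z [ 0.001 -0.    -1.   ] t 9.7333
shift cm, present axes [-0.03 -0.79 -0.18] | after turn [-0.03 -0.79 -0.18] | turn [ 0.001 -0.001 -0.   ]
```

Orange case placed: about 3 mm off centre and aligned. Now the slab and the free slot.

Run:
```python
from h import *
print(np.round(ray("top",[(159,255),(185,261),(196,245),(174,241)],.06),3))
plan((.44,.22,.25),-10)
```

```text
[[0.528 0.295 0.06 ]
 [0.516 0.245 0.06 ]
 [0.547 0.226 0.06 ]
 [0.555 0.268 0.06 ]]
now [ 0.4938 -0.2569  0.1982] R cols x [0.894 0.447 0.001] z [ 0.001 -0.    -1.   ] t 9.7333
shift cm, present axes [ 16.53 -45.05  -5.21] | after turn [-13.58 -46.03  -5.18] | turn [ 0.001 -0.001  0.638]
```

```bash
python3 -m crank '[[[0,0,-0.6,0,0,0.09],[0,0,-0.6,0,0,0.09],[0,0,-0.6,0,0,0.09],[0,0,-0.6,0,0,0.09],[0,0,-0.6,0,0,0.09],[0,0,-0.6,0,0,0.09],[0,0,-0.6,0,0,0.098]]]'
python3 -m crank '[[[-0.9,-3.07,-0.07,0,0,0],[-0.9,-3.07,-0.07,0,0,0],[-0.9,-3.07,-0.07,0,0,0],[-0.9,-3.07,-0.07,0,0,0],[-0.9,-3.07,-0.07,0,0,0],[-0.9,-3.07,-0.07,0,0,0],[-0.9,-3.07,-0.07,0,0,0],[-0.9,-3.07,-0.07,0,0,0]]]'
python3 -m crank '[[[-0.9,-3.07,-0.07,0,0,0],[-0.9,-3.07,-0.07,0,0,0],[-0.9,-3.07,-0.07,0,0,0],[-0.9,-3.07,-0.07,0,0,0],[-0.9,-3.07,-0.07,0,0,0],[-0.9,-3.07,-0.07,0,0,0],[0,0,0,0,0,0],[0,0,0,0,0,0]]]'
python3 -m crank '[[[0,0,0,0,0,0],[0,0,0,0,0,0]]]'
python3 - <<'E'
from h import *
plan((.44,.22,.25),-10)
m=camera_model("wrist");w=read_camera("wrist");np.savez("w5.npz",R=m["R"],t=m["t"],camera_matrix=m["camera_matrix"])
t=read_camera("top");s=read_camera("side")
for n,i in zip("wts",(w,t,s)):cv2.imwrite(f"pics/{n}5.png",i)
a=np.full((600,800,3),0,np.uint8);a[:480,:640]=w
a[480:600,0:240]=cv2.resize(t[180:300,270:390],(240,120)) if 0 else 0
a[480:600,:160]=t[185:305,260:420];a[480:600,160:400]=cv2.resize(s[325:385+30,270:450],(240,120))
a[480:600,400:640]=cv2.resize(s[220:295,250:400],(240,120))
cv2.imwrite("pics/v5.png",np.clip(a*1.5,0,255).astype(np.uint8))
E
```

```text
time: 10.32
tool_pos: [0.4925, -0.2562, 0.2375]
tcp_rot: [-3.127, 0.28, 0.006]
wrist_force: [0.4, -0.3, 0.5]
width: 0.995
grip_force: 0.0
time: 10.98
tool_pos: [0.4636, -0.001, 0.2432]
tcp_rot: [3.13, -0.274, -0.006]
wrist_force: [1.3, -0.0, 0.4]
width: 0.99
grip_force: 0.0
time: 11.65
tool_pos: [0.4427, 0.1892, 0.2475]
tcp_rot: [3.128, -0.267, -0.005]
wrist_force: [-0.1, -0.6, -1.1]
width: 0.994
grip_force: 0.0
time: 11.82
tool_pos: [0.4437, 0.1872, 0.2485]
tcp_rot: [3.128, -0.275, -0.003]
wrist_force: [-0.0, -0.2, 0.2]
width: 0.993
grip_force: 0.0
now [0.4437 0.1872 0.2485] R cols x [ 0.985 -0.174 -0.002] z [-0.002 -0.001 -1.   ] t 11.8167
shift cm, present axes [-0.94 -3.17 -0.16] | after turn [-0.94 -3.17 -0.15] | turn [ 0.001  0.002 -0.001]
```

View pics/v5.png

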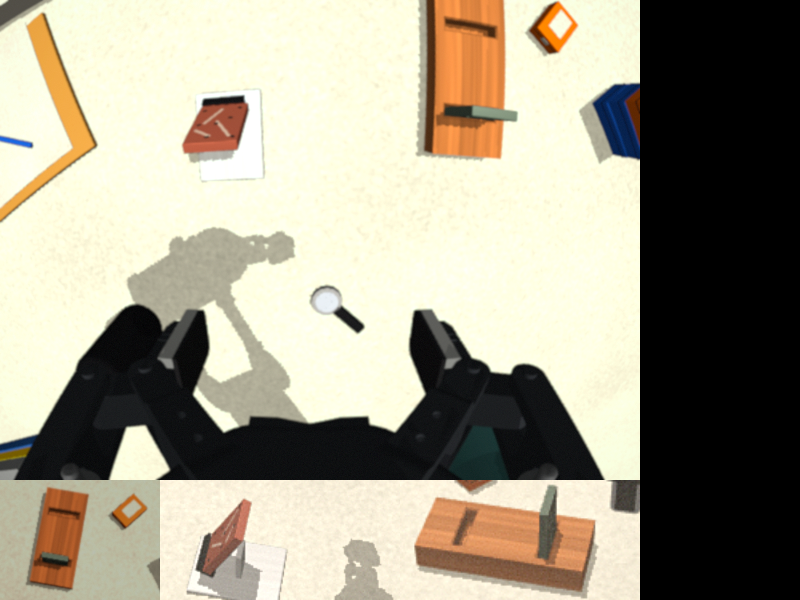

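The wrist view shows the freed slot at (470,28), the old slab at (482,113), and the reddish slab at (217,127), with its upper end at rows 141-152. Extracting corners.

```bash
cat >> h.py <<'E'
def tri(obs,M):  # obs list of (cam,uv)
    A=[];b=[]
    for n,uv in obs:
        m=M[n];R=m["R"];C=-R.T@m["t"];K=m["camera_matrix"]
        u=cv2.fisheye.undistortPoints(np.array(uv,float).reshape(1,1,2),K,np.zeros(4))[0,0] if n=="w" else (np.array(uv)-K[:2,2])/K[0,0]
        d=R.T@np.r_[u,1];d/=np.linalg.norm(d);P=np.eye(3)-np.outer(d,d);A.append(P);b.append(P@C)
    X=np.linalg.lstsq(np.vstack(A),np.hstack(b),rcond=None)[0];r=[np.linalg.norm(a@X-c) for a,c in zip(A,b)]
    return X,np.round(np.array(r)*1000,1)
E
python3 - <<'E'
from h import *
for n,roi,lo,hi in(("w",(170,90,85,65),(0,90,30),(9,255,255)),("t",(150,230,55,40),(0,90,25),(14,255,255)),("s",(295,335,50,65),(0,70,30),(10,255,255))):
    h=cv2.cvtColor(cv2.imread(f"pics/{n}5.png"),cv2.COLOR_BGR2HSV)
    r=biggest(up(h,lo,hi),roi);print(n,cv2.contourArea(r),cv2.approxPolyDP(r,1.5,True)[:,0].tolist())
t=cv2.imread("pics/t5.png");h=cv2.cvtColor(t,cv2.COLOR_BGR2HSV)
w=biggest(up(h,(5,130,45),(20,255,255)),(280,180,75,120));print("rack",rect(ray("top",w,.032)),cv2.approxPolyDP(cv2.convexHull(w.astype(np.int32)),2,True)[:,0].tolist())
d=biggest(up(h,(0,0,0),(179,255,62)),(306,205,36,25));print("slot",cv2.boundingRect(d),rect(ray("top",d,.032)))
print(h[212:223,310:338:3,2])
print(cv2.cvtColor(cv2.imread("pics/w5.png"),cv2.COLOR_BGR2HSV)[15:42,440:500:6,2])
E
```

```text
w 2338.0 [[246, 104], [237, 102], [204, 105], [183, 143], [184, 151], [198, 152], [236, 148], [246, 113]]
t 331.0 [[170, 244], [170, 250], [184, 261], [196, 248], [195, 243], [174, 241]]
s 835.0 [[337, 341], [332, 339], [309, 365], [302, 393], [306, 395], [310, 393], [331, 370]]
rack (array([556.2,  -8.8]), array([ 83. , 190.7]), 79.5) [[307, 193], [347, 200], [330, 293], [290, 285]]
slot (309, 213, 30, 10) (array([607.9, -18.4]), array([59.2,  9.3]), 75.3)
[[ 80  89 108 101 105 105 103 113 117 113]
 [ 51  58  82  81  97 100 101 114 117 114]
 [ 40  39  51  55  73  84  92 111 115 114]
 [ 50  42  36  37  46  56  71  92 104 111]
 [ 69  63  50  41  35  37  45  64  78  93]
 [ 95  91  68  59  50  43  37  42  49  66]
 [105 103  91  82  69  60  53  43  37  42]
 [103 104 101  95  96  77  72  67  46  37]
 [110 106 102  97 106 102  98  98  64  51]
 [118 114 111  95 100 106 108 111  87  58]
 [120 119 116 102  99  97 101 110  97  61]]
[[154 157 162 173 151 151 145 163 154 159]
 [154 134 154 171 151 151 145 163 154 159]
 [154 111 132 163 151 151 145 162 155 160]
 [154  90 107 140 144 151 146 163 1
[... 297 characters left out ...]
66  90 126]
 [155 123  96  85  82  55  48  49  68  99]
 [155 143 114  93 100  73  53  47  51  78]
 [155 149 138 110 108  92  72  50  45  66]
 [155 148 146 135 125 104  93  64  45  63]
 [155 149 146 147 150 120 113  81  49  62]
 [154 158 149 150 160 139 137  93  53  61]
 [155 164 160 157 150 149 153 108  57  61]
 [154 165 165 168 141 142 155 126  58  63]
 [154 165 166 173 146 137 144 132  58  62]
 [154 166 166 173 152 146 136 136  66  61]
 [155 165 166 173 152 151 142 144  91  65]
 [154 165 166 174 152 152 147 155 123  89]
 [154 165 166 173 152 151 147 160 147 123]
 [154 165 168 173 153 152 147 161 156 150]
 [154 165 167 173 153 152 146 160 158 161]
 [155 165 168 173 152 151 146 160 158 163]]
```

Run:
```python
from h import *
M={"w":dict(np.load("w5.npz")),"t":camera_model("top"),"s":camera_model("side")}
A,r=tri([("w",(183,152)),("t",(158.5,255.5)),("s",(338,342))],M);print("A back",A,r)
B,r=tri([("w",(236,150)),("t",(185,261.5))],M);print("B back",B,r)
Af,r=tri([("w",(183,143)),("s",(332,339))],M);print("A front",Af,r)
d=A-B;print(np.linalg.norm(d),"slab x yaw",np.degrees(np.arctan2(d[1],d[0]))-90)
# edges projected at z=.085
for z in(.075,.08,.085,.09):print(z,wray([(183,152),(236,150)],z,M["w"]).round(4).tolist())
q=wray([(427,-0+2),(503,2),(506,100),(499,157),(425,152)],.032,M["w"]);print(q.round(4).tolist())
```

```text
A back [0.51589392 0.27145642 0.13746096] [3.9 1.1 3.2]
B back [0.51058567 0.23811411 0.09148336] [0.9 0.9]
A front [0.52355125 0.2683253  0.13968307] [2.9 2.9]
0.05704232375021991 slab x yaw -9.04583449308194
0.075 [[0.5189, 0.2929, 0.075], [0.5097, 0.2424, 0.075]]
0.08 [[0.519, 0.2912, 0.08], [0.5099, 0.2414, 0.08]]
0.085 [[0.5191, 0.2894, 0.085], [0.5101, 0.2403, 0.085]]
0.09 [[0.5191, 0.2876, 0.09], [0.5103, 0.2393, 0.09]]
[[0.6346, 0.0278, 0.032], [0.6352, -0.0658, 0.032], [0.5211, -0.0477, 0.032], [0.4579, -0.0314, 0.032], [0.4735, 0.0573, 0.032]]
```

Run:
```python
from h import *
m=camera_model("side")
def pj(X):
    c=m["R"]@X+m["t"];return (m["camera_matrix"]@c/c[2])[:2].round(1)
yw=np.radians(-10.3)
e1=np.array([np.cos(yw),np.sin(yw),0]);e2=np.array([-np.sin(yw),np.cos(yw),0]);s,c=np.sin(np.radians(27)),np.cos(np.radians(27))
n=e1*c+np.array([0,0,s]); zz=-e1*s+np.array([0,0,c])
A=np.array([.519,.290,.083])
for nm,X in(("Aback",A),("Afront",A+.01*n),("Bback",A-.05*e2),("Bfront",A-.05*e2+.01*n),("footAb",A-.08*zz),("footAf",A-.08*zz+.01*n),("center",A-.025*e2+.005*n-.04*zz)):print(nm,X.round(4),pj(X))
```

```text
Aback [0.519 0.29  0.083] [332.7 378.4]
Afront [0.5278 0.2884 0.0875] [326.2 375.2]
Bback [0.5101 0.2408 0.083 ] [340.2 349. ]
Bfront [0.5188 0.2392 0.0875] [334.  345.8]
footAb [0.5547 0.2835 0.0117] [308.  402.5]
footAf [0.5635 0.2819 0.0163] [301.9 399.5]
center [0.5368 0.2614 0.0496] [320.8 374.5]
```

Run:
```python
from h import *
M={"w":dict(np.load("w5.npz")),"t":camera_model("top"),"s":camera_model("side")}
for nm,o in(("A back",[("w",(183,152)),("t",(158.5,255.5)),("s",(331.5,371))]),("A ws",[("w",(183,152)),("s",(331.5,371))]),("B back",[("w",(236,150)),("t",(185,261.5)),("s",(338,342))]),("B ws",[("w",(236,150)),("s",(338,342))]),("Af",[("w",(183,142.5)),("s",(325,367.5))]),("Bf",[("s",(332,338.5)),("w",(239,141))])):
    X,r=tri(o,M);print(nm,X.round(4),r)
```

```text
A back [0.5206 0.2859 0.0944] [1.4 1.3 0.3]
A ws [0.5199 0.2861 0.0943] [0.8 0.8]
B back [0.5114 0.2375 0.094 ] [1.4 1.3 1.9]
B ws [0.5119 0.2383 0.0954] [1.4 1.4]
Af [0.5284 0.2831 0.0974] [1. 1.]
Bf [0.5197 0.2338 0.0971] [2.1 2.1]
```

```bash
python3 -c "
from h import *
plan((.499,.2643,.138),-10.3,27)"
```

```text
now [0.4442 0.1871 0.2493] R cols x [ 0.985 -0.175 -0.   ] z [-0. -0. -1.] t 11.9667
shift cm, present axes [ 4.05 -8.56 11.12] | after turn [-1.48 -8.57 11.74] | turn [-0.     0.472  0.004]
```

```bash
python3 -m crank '[[[0,0,0,0,0.08,0],[0,0,0,0,0.08,0],[0,0,0,0,0.08,0],[0,0,0,0,0.08,0],[0,0,0,0,0.08,0],[0,0,0,0,0.072,0.004],[0,0,0,0,0,0]]]'
python3 -m crank '[[[-0.2,-1.2,1.5,0,0,0],[-0.2,-1.4,2,0,0,0],[-0.3,-1.5,2,0,0,0],[-0.3,-1.5,2,0,0,0],[-0.3,-1.5,2,0,0,0],[-0.2,-1.4,2,0,0,0],[0,0,0,0,0,0],[0,0,0,0,0,0]]]'
python3 -c "
from h import *
plan((.5392,.2570,.0577),-10.3,27)
m=camera_model('wrist');cv2.imwrite('pics/w6.png',read_camera('wrist'))"
```

```text
time: 12.55
tool_pos: [0.4417, 0.1872, 0.2476]
tcp_rot: [3.003, -0.267, 0.722]
wrist_force: [-1.1, 0.7, 0.1]
width: 0.993
grip_force: 0.0
time: 13.22
tool_pos: [0.507, 0.245, 0.149]
tcp_rot: [3.045, -0.225, 0.672]
wrist_force: [-0.4, -0.1, 0.5]
width: 0.996
grip_force: 0.0
now [0.507 0.245 0.149] R cols x [ 0.897 -0.137  0.42 ] z [ 0.418 -0.046 -0.907] t 13.2167
shift cm, present axes [-1.1  -1.51  9.57] | after turn [-1.51 -1.76  9.48] | turn [-0.03   0.038  0.025]
```

View pics/w6.png

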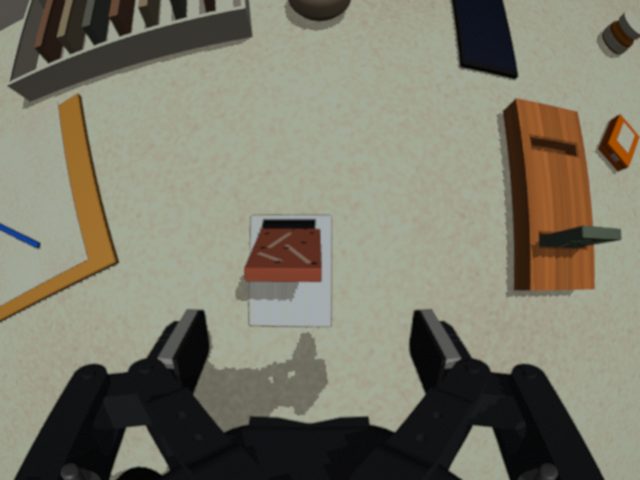

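The slab is at (284,255), left of the finger centreline (about 309), which agrees with the planned correction.

```bash
python3 -m crank '[[[0,0,0,-0.03,0.038,0.025],[-0.7,-0.8,0.5,0,0,0],[-0.8,-0.9,0.5,0,0,0],[0,0,0,0,0,0],[0,0,0,0,0,0],[0,0,0,0,0,0]]]'
python3 -c "
from h import *
print(read_state()['q'])
plan((.5392,.2570,.0577),-10.3,27)
m=camera_model('wrist');im=read_camera('wrist');cv2.imwrite('pics/w7.png',im)
h=cv2.cvtColor(im,cv2.COLOR_BGR2HSV)
r=biggest(up(h,(0,90,30),(9,255,255)),(200,190,220,140));print(cv2.approxPolyDP(r,2,True)[:,0].tolist())
R=m['R'];C=-R.T@m['t'];K=m['camera_matrix']
e1=np.array([.984,-.179,0]);e2=np.array([.179,.984,0]);n=.891*e1+[0,0,.454];zz=-.454*e1+np.array([0,0,.891]);T=np.array([.520,.2605,.096])
for a,b in((-1,1),(-1,-1),(1,-1),(1,1)):
  c=R@(T+a*.005*n+b*.025*e2)+m['t'];th=np.arccos(c[2]/np.linalg.norm(c));print('pred',K[:2,2]+K[0,0]*th*c[:2]/np.hypot(*c[:2]))
"
```

```text
time: 13.77
tool_pos: [0.5103, 0.2457, 0.1453]
tcp_rot: [3.047, -0.223, 0.678]
wrist_force: [0.6, 0.7, -0.4]
width: 0.995
grip_force: 0.0
[ 0.57833347 -0.09978671  2.18897445 -0.40304066  0.74500371  2.55136881]
now [0.5103 0.2457 0.1453] R cols x [ 0.896 -0.136  0.423] z [ 0.421 -0.043 -0.906] t 13.7667
shift cm, present axes [-1.27 -1.35  9.1 ] | after turn [-1.63 -1.62  9.  ] | turn [-0.034  0.035  0.026]
[[262, 234], [246, 272], [247, 285], [322, 286], [321, 234], [315, 231], [265, 231]]
pred [245.55343306 282.75210215]
pred [323.96504111 286.15422932]
pred [324.64224027 271.82864248]
pred [244.85458427 268.55725582]
```

Joint 6 is at its limit, so I use the same grasp turned by half a turn.

```bash
for i in 1 2 3; do python3 -m crank '[[[0,0,-0.1,0,0,-0.12],[0,0,0,0,0,-0.12],[0,0,0,0,0,-0.12],[0,0,0,0,0,-0.12],[0,0,0,0,0,-0.12],[0,0,0,0,0,-0.12],[0,0,0,0,0,-0.12],[0,0,0,0,0,-0.12]]]' | grep -E "time|tool|rot"; done
python3 -m crank '[[[0,0,0,0,0,-0.12],[0,0,0,0,0,-0.12],[0,0,0,0,0,0],[0,0,0,0,0,0]]]'
python3 -c "
from h import *
print(read_state()['q'])
plan((.499,.2643,.138),-10.3+180,-27)"
```

```text
time: 14.48
tool_pos: [0.5101, 0.2458, 0.1463]
tcp_rot: [2.638, 1.146, 0.558]
time: 15.15
tool_pos: [0.5097, 0.2459, 0.1472]
tcp_rot: [1.735, 2.142, 0.336]
time: 15.82
tool_pos: [0.5092, 0.2459, 0.1481]
tcp_rot: [0.54, 2.651, 0.06]
time: 16.15
tool_pos: [0.5093, 0.2459, 0.1481]
tcp_rot: [0.231, 2.694, -0.009]
wrist_force: [-0.0, -0.1, -0.4]
width: 0.99
grip_force: 0.0
[ 0.57999022 -0.10468643  2.18776299 -0.40116568  0.75109295 -0.56654695]
now [0.5093 0.2459 0.1481] R cols x [-0.892  0.161 -0.422] z [ 0.421 -0.043 -0.906] t 16.15
shift cm, present axes [1.64 1.62 0.4 ] | after turn [1.65 1.63 0.29] | turn [ 0.034 -0.035  0.   ]
```

```bash
python3 -m crank '[[[0,0,0,0.034,-0.035,0],[0.8,0.8,0.1,0,0,0],[0.85,0.83,0.2,0,0,0],[0,0,0,0,0,0],[0,0,0,0,0,0],[0,0,0,0,0,0]]]'
python3 -c "
from h import *
plan((.5392,.2570,.0577),-10.3+180,-27)"
```

```text
time: 16.65
tool_pos: [0.4992, 0.2641, 0.138]
tcp_rot: [0.236, 2.661, -0.059]
wrist_force: [0.6, 0.1, 0.0]
width: 0.997
grip_force: 0.0
now [0.4992 0.2641 0.138 ] R cols x [-0.877  0.157 -0.454] z [ 0.447 -0.082 -0.891] t 16.65
shift cm, present axes [0.03 0.03 9.  ] | after turn [0.03 0.02 9.  ] | turn [-0.001  0.     0.003]
```

Perfectly on target. Descend along the slab and grip.

```bash
python3 -m crank '[[[0,0,1.5,0,0,0],[0,0,1.5,0,0,0],[0,0,1.5,0,0,0],[0,0,1.5,0,0,0],[0,0,1.2,0,0,0],[0,0,1,0,0,0],[0,0,0.8,0,0,0],[0,0,0,0,0,0]]]'
python3 -c "
from h import *
plan((.5392,.2570,.0577),-10.3+180,-27)
s=read_camera('side');w=read_camera('wrist')
a=np.hstack([cv2.resize(s[315:420,260:400],(400,300),interpolation=2),cv2.resize(w,(400,300))])
cv2.imwrite('pics/g.png',np.clip(a*1.5,0,255).astype(np.uint8))"
```

```text
time: 17.32
tool_pos: [0.5391, 0.2558, 0.056]
tcp_rot: [0.236, 2.663, -0.062]
wrist_force: [-0.2, -0.5, -0.8]
width: 0.996
grip_force: 0.0
now [0.5391 0.2558 0.056 ] R cols x [-0.878  0.156 -0.452] z [ 0.445 -0.083 -0.892] t 17.3167
shift cm, present axes [-0.07  0.12 -0.16] | after turn [-0.07  0.12 -0.16] | turn [-0.002 -0.002  0.003]
```

View pics/g.png

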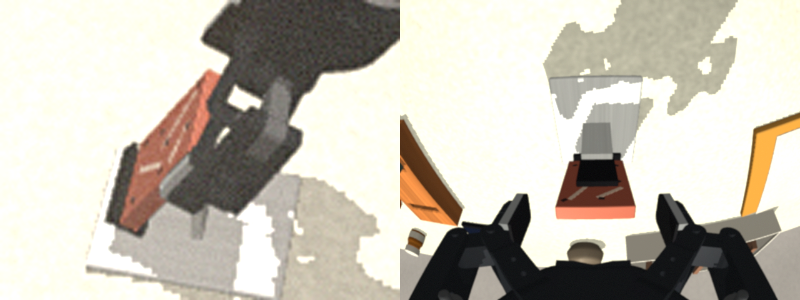

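The slab is centred between the fingers (595 against 594). Closing.

```bash
python3 -m crank '[[[-0.05,0.05,-0.1,0,0,0],[0,0,0,0,0,0],[0,0,0,0,0,0],[0,0,0,0,0,0],[0,0,0,0,0,0],[0,0,0,0,0,0],[0,0,0,0,0,0],[0,0,0,0,0,0]]]' 3.5 70
python3 -m crank '[[[0,0,-0.2,0,0,0],[0,0,-0.5,0,0,0],[0,0,-1,0,0,0],[0,0,-1.5,0,0,0],[0,0,-2,0,0,0],[0,0,-1.5,0,0,0],[0,0,0,0,0,0],[0,0,0,0,0,0]]]'
python3 -c "
from h import *
s=read_camera('side');cv2.imwrite('pics/s8.png',s);m=camera_model('wrist');w=read_camera('wrist');cv2.imwrite('pics/w8.png',w)
plan((.5734,-.012,.25),-10.5+180,0);print(read_state()['q'])
a=np.hstack([cv2.resize(s[285:420,220:400],(400,300),interpolation=2),cv2.resize(w,(400,300))])
cv2.imwrite('pics/g2.png',np.clip(a*1.5,0,255).astype(np.uint8))"
```

```text
time: 18.08
tool_pos: [0.5397, 0.2579, 0.0602]
tcp_rot: [0.235, 2.66, -0.058]
wrist_force: [-4.3, 0.6, 6.3]
width: 0.564
grip_force: 71.4
time: 18.75
tool_pos: [0.5093, 0.2634, 0.1195]
tcp_rot: [0.235, 2.66, -0.057]
wrist_force: [0.5, -0.2, -0.7]
width: 0.559
grip_force: 72.7
now [0.5087 0.2624 0.1175] R cols x [-0.878  0.156 -0.453] z [ 0.445 -0.082 -0.892] t 18.85
shift cm, present axes [-15.95 -25.91  -6.67] | after turn [-11.36 -25.8  -13.25] | turn [-0.001  0.47   0.007]
[ 0.64940053 -0.03470208  2.19751016 -0.53142422  0.72189379 -0.38704823]
```

View pics/g2.png

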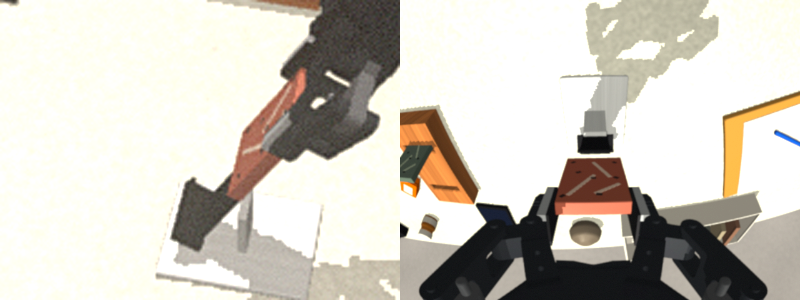

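The slab is held cleanly. Now its pose in the hand, from the wrist picture (numbers only), and the slot.

Run:
```python
from h import *
m=camera_model("wrist");s=read_state();Rt=Ro.from_rotvec(s["tcp_rot"]).as_matrix()
w=cv2.imread("pics/w8.png");h=cv2.cvtColor(w,cv2.COLOR_BGR2HSV)
r=biggest(up(h,(0,80,25),(10,255,255)),(220,235,180,115));print(cv2.approxPolyDP(r,2,True)[:,0].tolist())
sub=h[245:350,290:320:6];print(sub[::3,:,2].tolist())
np.savez("cam_tool.npz",R=m["R"]@Rt,t=m["R"]@s["tool_pos"]+m["t"],camera_matrix=m["camera_matrix"])
```

```text
[[352, 255], [270, 254], [247, 320], [248, 343], [369, 343], [372, 321]]
[[63, 53, 54, 74, 69], [195, 195, 191, 199, 196], [194, 194, 186, 192, 189], [78, 78, 71, 72, 67], [65, 64, 64, 65, 65], [64, 64, 64, 81, 71], [64, 64, 65, 68, 86], [64, 65, 65, 64, 80], [65, 65, 65, 64, 65], [65, 65, 64, 64, 65], [56, 65, 64, 65, 64], [63, 65, 64, 71, 64], [64, 65, 68, 84, 65], [65, 65, 83, 32, 58], [65, 73, 84, 62, 65], [67, 86, 72, 65, 65], [84, 82, 64, 64, 65], [87, 65, 65, 65, 65], [76, 65, 65, 65, 65], [65, 65, 65, 64, 65], [65, 65, 65, 65, 71], [65, 65, 65, 65, 69], [64, 65, 64, 65, 42], [65, 65, 65, 64, 64], [63, 64, 65, 65, 65], [65, 65, 64, 65, 64], [97, 97, 99, 101, 103], [178, 177, 178, 178, 178], [182, 181, 181, 180, 180], [182, 182, 181, 180, 180], [184, 183, 182, 180, 180], [185, 183, 183, 182, 181], [186, 185, 184, 183, 182], [195, 196, 195, 195, 197], [189, 152, 154, 158, 204]]
```

Run:
```python
from h import *
c=np.load("cam_tool.npz")
px=np.array([(269.5,253.5),(352.5,254),(246.8,323),(372.3,322.5),(247.5,343.7),(370,343.7)],float)
ob=np.array([(5,-25,40),(5,25,40),(5,-25,-40),(5,25,-40),(-5,-25,-40),(-5,25,-40)],float)/1000
u=cv2.fisheye.undistortPoints(px.reshape(-1,1,2),c["camera_matrix"],np.zeros(4))
ok,rv,tv=cv2.solvePnP(ob,u,np.eye(3),None)
pr=cv2.projectPoints(ob,rv,tv,np.eye(3),None)[0];print("res px",np.round((pr-u)[:,0]*371,1).tolist())
Rm=cv2.Rodrigues(rv)[0];print("centre in tool mm",(c["R"].T@(tv[:,0]-c["t"])*1000).round(1),"rot",Ro.from_matrix(c["R"].T@Rm).as_rotvec().round(3))
t=cv2.imread("pics/t5.png");h=cv2.cvtColor(t,cv2.COLOR_BGR2HSV);print("rack edges")
g=cv2.cvtColor(t,cv2.COLOR_BGR2GRAY)
for p in [(347,200),(330,293),(290,285),(307,193)]:print(p,ray("top",[p],.032)[0].round(4),ray("top",[p],0)[0].round(4))
# slot: dark-column extents, per column subpixel centre
for x in range(312,338,3):
  col=110-np.clip(h[205:230,x,2].astype(int),0,110);col[col<35]=0;print(x,round((col*np.arange(205,230)).sum()/col.sum(),1),np.nonzero(col)[0][[0,-1]]+205)
```

```text
res px [[-0.6, 0.4], [0.5, -0.3], [-0.6, -0.2], [-0.3, 0.4], [0.8, -0.3], [0.2, 0.0]]
centre in tool mm [0.5 0.4 1.8] rot [-0.015 -0.004 -0.007]
rack edges
(347, 200) [ 0.6408 -0.0654  0.032 ] [ 0.6491 -0.067   0.    ]
(330, 293) [ 0.456  -0.0298  0.032 ] [ 0.4586 -0.0303  0.    ]
(290, 285) [0.472  0.0475 0.032 ] [0.475  0.0493 0.    ]
(307, 193) [0.6557 0.0143 0.032 ] [0.6644 0.0152 0.    ]
312 214.4 [213 216]
315 215.0 [213 217]
318 215.4 [214 217]
321 216.0 [214 218]
324 216.4 [215 218]
327 216.9 [215 219]
330 217.4 [216 219]
333 218.3 [217 220]
336 219.7 [217 223]
```

Slab is in hand within 0.5 mm of the tool axis and aligned. Now untilt, and view the slot from above from just beyond it.

```bash
python3 -m crank '[[[0,0,-1,0,0,0],[0,0,-2,0,0,0],[0,0,-2,0,0,0],[0,0,-2,0,0,0],[0,0,-2,0,0,0],[0,0,-1,0,0,0],[0,0,0,0,0,0]]]'|head -2
python3 -m crank '[[[0,0,0,0,0.06,0],[0,0,0,0,0.07,0],[0,0,0,0,0.07,0],[0,0,0,0,0.07,0],[0,0,0,0,0.07,0],[0,0,0,0,0.07,0],[0,0,0,0,0.06,0.007],[0,0,0,0,0,0]]]'
python3 -c "
from h import *
plan((.684,-.032,.165),169.5);print(read_state()['q'])"
```

```text
time: 19.43
tool_pos: [0.4652, 0.2721, 0.21]
time: 20.1
tool_pos: [0.4666, 0.2698, 0.2057]
tcp_rot: [-0.293, -3.126, 0.005]
wrist_force: [1.2, 0.8, -1.1]
width: 0.56
grip_force: 72.6
now [0.4666 0.2698 0.2057] R cols x [-0.983  0.186  0.002] z [-0.002 -0.003 -1.   ] t 20.1
shift cm, present axes [-26.97 -25.6    4.12] | after turn [-26.88 -25.71   4.07] | turn [-0.004 -0.002 -0.004]
[ 0.47935004  0.01180902  1.89720393 -0.00197713  1.23598508 -0.90396437]
```

```bash
python3 -m crank '[[[-1,-1,0,0,0,0],[-1.9,-1.8,0,0,0,0],[-2.2,-2.1,0,0,0,0],[-2.3,-2.2,0,0,0,0],[-2.3,-2.2,0,0,0,0],[-2.3,-2.2,0,0,0,0],[-2.3,-2.2,0,0,0,0],[-2.3,-2.2,0,0,0,0]]]'|head -2
python3 -m crank '[[[-2.3,-2.2,0.4,0,0,0],[-2.3,-2.2,0.8,0,0,0],[-2.2,-2.1,1,0,0,0],[-1.9,-1.8,1,0,0,0],[-1,-1,0.5,0,0,0],[-0.5,-0.5,0.4,0,0,0],[0,0,0,0,0,0],[0,0,0,0,0,0]]]'|head -2
python3 -m crank '[[[0,0,0,0,0,0],[0,0,0,0,0,0],[0,0,0,0,0,0]]]'
python3 - <<'E'
from h import *
plan((.684,-.032,.165),169.5)
m=camera_model("wrist");w=read_camera("wrist");cv2.imwrite("pics/w9.png",w);np.savez("w9.npz",**m)
K=m["camera_matrix"]
def pj(X):
    c=m["R"]@X+m["t"];th=np.arccos(c[2]/np.linalg.norm(c));return K[:2,2]+K[0,0]*th*c[:2]/np.hypot(*c[:2])
S=np.array([.6046,-.0173,.032]);e1=np.array([.983,-.182,0]);e2=np.array([.182,.983,0])
print("pred slot",pj(S),pj(S+.03*e2),pj(S-.03*e2),pj(S+.0065*e1),pj(S-.0065*e1), "cam",-m["R"].T@m["t"])
V=cv2.cvtColor(w,cv2.COLOR_BGR2HSV)[...,2]
c=pj(S).round().astype(int)
for k in(-20,-10,0,10,20):
  p=pj(S+k/1000*e2).round().astype(int);print(k,p,V[p[1]-18:p[1]+19,p[0]].tolist())
print("row",V[c[1],c[0]-60:c[0]+61:2].tolist())
E
```

```text
time: 20.77
tool_pos: [0.5987, 0.0828, 0.2064]
time: 21.43
tool_pos: [0.6805, -0.0299, 0.1667]
time: 21.68
tool_pos: [0.6813, -0.0296, 0.1683]
tcp_rot: [0.286, 3.126, -0.003]
wrist_force: [-0.3, -0.8, -1.2]
width: 0.563
grip_force: 72.6
now [ 0.6813 -0.0296  0.1683] R cols x [-0.983  0.181 -0.002] z [ 0.002 -0.002 -1.   ] t 21.6833
shift cm, present axes [-0.31 -0.19  0.33] | after turn [-0.31 -0.19  0.33] | turn [-0.002  0.002  0.001]
pred slot [307.15758981 127.07742455] [344.75633928 127.45982968] [269.60064387 127.45945845] [307.15496018 135.11361427] [307.16074746 119.03554207] cam [ 0.60007468 -0.01473826  0.33227865]
-20 [282 127] [200, 200, 200, 201, 200, 200, 198, 184, 161, 147, 153, 171, 179, 181, 180, 180, 180, 180, 180, 175, 159, 136, 120, 115, 111, 108, 117, 140, 165, 190, 199, 199, 198, 198, 198, 198, 198]
-10 [295 127] [183, 182, 182, 182, 181, 181, 179, 167, 150, 144, 163, 188, 197, 198, 198, 198, 198, 198, 197, 185, 157, 134, 127, 126, 123, 114, 115, 132, 154, 173, 180, 181, 180, 180, 180, 180, 179]
0 [307 127] [180, 180, 180, 180, 181, 181, 177, 165, 149, 148, 171, 198, 209, 209, 209, 210, 210, 209, 209, 199, 177, 155, 143, 136, 129, 118, 118, 136, 158, 177, 184, 185, 184, 184, 184, 185, 184]
10 [320 127] [183, 182, 182, 182, 182, 183, 180, 169, 151, 143, 156, 174, 183, 183, 183, 183, 183, 183, 182, 183, 174, 151, 129, 119, 115, 109, 117, 135, 156, 174, 181, 180, 170, 145, 123, 117, 116]
20 [332 127] [198, 198, 198, 198, 198, 199, 197, 186, 167, 154, 159, 176, 184, 185, 185, 184, 184, 184, 184, 183, 175, 152, 128, 118, 116, 113, 124, 147, 169, 190, 198, 199, 198, 199, 199, 198, 199]
row [209, 208, 208, 202, 182, 177, 178, 181, 181, 174, 147, 91, 93, 115, 116, 127, 171, 179, 180, 183, 192, 198, 202, 201, 197, 187, 192, 195, 205, 207, 209, 203, 186, 179, 183, 181, 180, 185, 182, 181, 186, 186, 185, 186, 187, 183, 196, 197, 115, 130, 166, 186, 188, 185, 183, 190, 174, 145, 142, 187, 206]
```

The slot is confirmed at (0.6046, -0.0173), yaw -10.5°, with edges symmetric about the prediction to 0.3 px. Moving above it.

```bash
python3 -m crank '[[[1,0,0,0,0,0],[1.5,0.1,0,0,0,0],[1.5,0.1,0,0,0,0],[1.5,0,0.5,0,0,0],[1.2,0,1,0,0,0],[0.6,0,1,0,0,0],[0,0,0,0,0,0],[0,0,0,0,0,0]]]'|head -2
python3 -c "
from h import *
plan((.605,-.0178,.10),169.5)"
```

```text
time: 22.4
tool_pos: [0.6089, -0.0153, 0.1414]
now [ 0.6089 -0.0153  0.1414] R cols x [-0.983  0.183  0.   ] z [-0.001 -0.002 -1.   ] t 22.4
shift cm, present axes [ 0.34 -0.31  4.14] | after turn [ 0.34 -0.32  4.14] | turn [-0.002 -0.    -0.   ]
```

```bash
python3 -m crank '[[[0.3,-0.3,0.8,0,0,0],[0,0,1,0,0,0],[0,0,1,0,0,0],[0,0,1,0,0,0],[0,0,0.5,0,0,0],[0,0,0,0,0,0],[0,0,0,0,0,0],[0,0,0,0,0,0]]]'|head -2
python3 -c "
from h import *
plan((.605,-.0178,.078),169.5)"
```

```text
time: 23.07
tool_pos: [0.6068, -0.018, 0.0994]
now [ 0.6068 -0.018   0.0994] R cols x [-0.983  0.183 -0.002] z [ 0.001 -0.002 -1.   ] t 23.0667
shift cm, present axes [ 0.19 -0.01  2.14] | after turn [ 0.18 -0.01  2.14] | turn [-0.002  0.002 -0.001]
```

```bash
python3 -m crank '[[[0.18,0,0.8,0,0,0],[0,0,0.8,0,0,0],[0,0,0.4,0,0,0],[0,0,0,0,0,0],[0,0,0,0,0,0],[0,0,0,0,0,0],[0,0,0,0,0,0]]]'
python3 -c "
from h import *
plan((.605,-.0178,.0718),169.5)"
```

```text
time: 23.65
tool_pos: [0.605, -0.0177, 0.0795]
tcp_rot: [0.288, 3.127, -0.003]
wrist_force: [1.4, 0.1, -0.8]
width: 0.567
grip_force: 72.6
now [ 0.605  -0.0177  0.0795] R cols x [-0.983  0.183 -0.002] z [ 0.001 -0.002 -1.   ] t 23.65
shift cm, present axes [ 0.   -0.01  0.77] | after turn [ 0.   -0.01  0.77] | turn [-0.002  0.002 -0.001]
```

```bash
for i in 1 2 3; do python3 -m crank '[[[0,0,0.25,0,0,0],[0,0,0.25,0,0,0],[0,0,0,0,0,0],[0,0,0,0,0,0]]]' | grep -E "pos|force|rot"; done
```

```text
tool_pos: [0.6044, -0.0177, 0.0738]
tcp_rot: [0.288, 3.128, -0.003]
wrist_force: [-0.1, 0.7, -1.2]
grip_force: 72.6
tool_pos: [0.6062, -0.0179, 0.0712]
tcp_rot: [0.288, 3.124, -0.003]
wrist_force: [-0.3, 0.0, 7.8]
grip_force: 73.5
tool_pos: [0.6061, -0.0179, 0.0653]
tcp_rot: [0.288, 3.124, -0.003]
wrist_force: [2.7, -0.5, 0.7]
grip_force: 72.8
```

In the slot (the chamfer guided it in). Continuing down.

```bash
for i in 1 2; do python3 -m crank '[[[-0.05,0,0.25,0,0,0],[0,0,0.25,0,0,0],[0,0,0,0,0,0],[0,0,0,0,0,0]]]' | grep -E "pos|force|rot"; done;  python3 -m crank '[[[0,0,0.1,0,0,0],[0,0,0.1,0,0,0],[0,0,0,0,0,0],[0,0,0,0,0,0]]]' | grep -E "pos|force|rot"
```

```text
tool_pos: [0.6055, -0.0179, 0.0584]
tcp_rot: [0.288, 3.127, -0.003]
wrist_force: [3.5, -0.8, -2.3]
grip_force: 72.6
tool_pos: [0.6056, -0.018, 0.0537]
tcp_rot: [0.288, 3.128, -0.003]
wrist_force: [3.3, 0.3, -3.2]
grip_force: 72.5
tool_pos: [0.6059, -0.018, 0.0523]
tcp_rot: [0.288, 3.127, -0.003]
wrist_force: [3.9, -0.5, -0.9]
grip_force: 72.8
```

```bash
for i in 1 2 3; do python3 -m crank '[[[0,0,0.1,0,0,0],[0,0,0,0,0,0],[0,0,0,0,0,0]]]' | grep -E "time|pos|force"; done
```

```text
time: 25.9
tool_pos: [0.6059, -0.018, 0.0513]
wrist_force: [3.6, -1.4, -0.1]
grip_force: 72.9
time: 26.15
tool_pos: [0.6058, -0.018, 0.0502]
wrist_force: [4.1, -0.9, 0.0]
grip_force: 72.9
time: 26.4
tool_pos: [0.606, -0.018, 0.0495]
wrist_force: [2.8, -0.8, 3.0]
grip_force: 73.1
```

```bash
for i in 1 2; do python3 -m crank '[[[0,0,0.1,0,0,0],[0,0,0,0,0,0],[0,0,0,0,0,0]]]' | grep -E "time|pos|force"; done
```

```text
time: 26.65
tool_pos: [0.6064, -0.018, 0.0495]
wrist_force: [2.0, -1.3, 7.3]
grip_force: 73.6
time: 26.9
tool_pos: [0.6068, -0.018, 0.0494]
wrist_force: [0.7, -0.4, 11.8]
grip_force: 74.0
```

Bottomed out (12 N, no further travel). Release and retreat.

```bash
python3 -m crank '[[[0,0,-0.15,0,0,0],[0,0,0,0,0,0],[0,0,0,0,0,0]]]' | grep -E "pos|force"
python3 -m crank '[[[0,0,0,0,0,0],[0,0,0,0,0,0],[0,0,0,0,0,0],[0,0,0,0,0,0],[0,0,0,0,0,0],[0,0,0,0,0,0],[0,0,0,0,0,0],[0,0,0,0,0,0]]]' 8.5
python3 -m crank '[[[0,0,-0.5,0,0,0],[0,0,-1,0,0,0],[0,0,-2,0,0,0],[0,0,-3,0,0,0],[0,0,-3,0,0,0],[0,0,-3,0,0,0],[0,0,-2,0,0,0],[0,0,0,0,0,0]]]' | grep -E "pos|force"
python3 -m crank '[[[-2,0,0,0,0,0],[-2,0,0,0,0,0],[-2,0,0,0,0,0],[-2,0,0,0,0,0],[0,0,0,0,0,0],[0,0,0,0,0,0],[0,0,0,0,0,0]]]' | grep -E "time|pos|force"
python3 - <<'E'
from h import *
M={"w":camera_model("wrist")};w=read_camera("wrist");cv2.imwrite("pics/w10.png",w);h=cv2.cvtColor(w,cv2.COLOR_BGR2HSV)
m=M["w"];K=m["camera_matrix"]
def pj(X):
    c=m["R"]@X+m["t"];th=np.arccos(c[2]/np.linalg.norm(c));return K[:2,2]+K[0,0]*th*c[:2]/np.hypot(*c[:2])
S=np.array([.6046,-.0173,.09]);e1=np.array([.983,-.182,0]);e2=np.array([.182,.983,0])
print("pred top corners",[pj(S+a*.005*e1+b*.025*e2).round(1).tolist() for a in(-1,1) for b in(-1,1)])
x,y=pj(S).astype(int);r=biggest(up(h,(0,80,25),(7,255,255)),(x-70,y-50,140,110));print(cv2.approxPolyDP(r,2,True)[:,0].tolist())
for n in("top","side"):
  i=read_camera(n);cv2.imwrite(f"pics/{n}10.png",i);hh=cv2.cvtColor(i,cv2.COLOR_BGR2HSV)
  if n=="side":
    b=biggest(up(hh,(0,70,30),(9,255,200)),(265,190,60,65));print("side red",cv2.boundingRect(b))
    b=biggest(up(hh,(105,60,40),(130,255,255)),(310,110,90,100));b0=biggest(up(cv2.cvtColor(cv2.imread("pics/side0.png"),cv2.COLOR_BGR2HSV),(105,60,40),(130,255,255)),(310,110,90,100));print("blue now/before",cv2.boundingRect(b),cv2.boundingRect(b0))
    b=biggest(up(hh,(5,150,60),(20,255,255)),(310,100,90,90));print("orange",cv2.boundingRect(b))
  else:
    o=biggest(up(hh,(5,200,70),(20,255,255)),(400,210,100,90));print("orange top",rect(ray("top",o,.096)))
E
```

```text
tool_pos: [0.6063, -0.018, 0.0495]
wrist_force: [2.9, -0.4, 6.3]
grip_force: 73.5
time: 27.82
tool_pos: [0.6056, -0.018, 0.0486]
tcp_rot: [0.288, 3.128, -0.003]
wrist_force: [-0.1, 0.3, -0.1]
width: 0.998
grip_force: 0.0
tool_pos: [0.6097, -0.0179, 0.2016]
wrist_force: [1.3, 0.5, 1.6]
grip_force: 0.0
time: 29.07
tool_pos: [0.6834, -0.0322, 0.1932]
wrist_force: [-0.6, -0.1, -0.2]
grip_force: 0.0
pred top corners [[274.6, 118.1], [345.1, 118.1], [274.7, 132.0], [344.9, 132.0]]
[[275, 119], [277, 130], [344, 128], [344, 117]]
orange top (array([ 492.3, -255.6]), array([80., 58.]), 26.5)
side red (282, 213, 27, 42)
blue now/before (330, 163, 48, 35) (330, 151, 48, 47)
orange (330, 138, 47, 26)
```

```bash
python3 -c "
from workcell import *
print(finish_job())"
```

```text
the job is handed in; nothing more can be done
None
```

The job is handed in at about 29 s of robot time: the orange case sits on the blue column within about 3 mm, and the reddish slab was lowered to the bottom of the freed slot before release. The blue cases showed no movement in the last picture. I did not re-measure the grey-green slab, and no verdict was returned.

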